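# Zero the scale under the coffee cup

### The job

Zero the scale that the coffee cup stands on: slide the splash cover on its front deck aside with a fingertip, reach into the well and press the sunken key all the way down, keeping it down for a good second, then push the cover fully shut again. Leave the cup standing where it is, leave the other scale's cover and key as they are, and do not disturb the other things on the counter.

Things in the scene. Friction and masses are not known exactly. Their poses are not given: they have to be found in the camera images.
- cup_scale: grey brewing scale fixed to the counter, 250 long (x) by 170 wide (y), front deck 40 high; origin at the centre of its underside, x from its front deck to its steel pan (46 high, x -28 to 122), y to its left, z up. It carries the cup: the one to zero. Two rails 6 high stand on the deck along y, inner faces 27 either side of the well's centre line; the cover runs between them.
- well (a point): centre of the mouth of cup_scale's well, level with the deck (40 above the counter), at x -80, y +40 of the scale. The well is 44 along the scale's x by 60 along its y, its floor 32 below the mouth. Axes as the scale's.
- cover (a joint): sliding splash cover on cup_scale's deck, a black plate 52 (x) by 70 (y) by 4 thick with its top 44.5 above the counter; 0 = shut over the well, grows as it slides towards the scale's -y, 0.072 = fully open. Starts 0 to 30 mm open. About 1.5 N of friction; stays where it is left.
- cover_ridge (a point): middle of the top of the upright finger ridge on the cover's middle: 10 thick (y), 34 long (x), rising 16.5 above the plate, its top 61 above the counter. Shut, it stands over the well's centre.
- key_top (a point): centre of the top face of the white tare key of cup_scale, in the middle of the well: 26 (x) by 36 (y), 20 below the rim when up (20 above the counter).
- key (a joint): tare key of cup_scale: 0 = up, 0.005 = fully down; sprung, 3 N to start and 6 N fully down, springs back when released.
- jug_scale: grey brewing scale fixed to the counter, 250 long (x) by 170 wide (y), front deck 40 high; origin at the centre of its underside, x from its front deck to its steel pan (46 high, x -28 to 122), y to its left, z up. It carries the jug; same well, cover and key as cup_scale; leave it alone. The two stand side by side, either one on the left.
- other_cover (a joint): splash cover of jug_scale, 0 = shut, 0.072 = fully open; may start anywhere between.
- other_cover_ridge (a point): middle of the top of the finger ridge on jug_scale's cover.
- other_key (a joint): tare key of jug_scale, 0 = up, 0.005 = down.
- cup: dark grey coffee cup with one handle, 76 across, 56 tall, standing loose on cup_scale's pan; origin at the centre of its underside.
- jug: steel milk jug with a handle, 72 across, 85 tall, standing loose on jug_scale's pan; origin at the centre of its underside.
- jar: glass sugar jar, 56 across, 85 tall, loose bystander on the counter.
- spoon: steel spoon, 130 long, loose bystander on the counter.
- tamper: steel coffee tamper, 58 across, 88 tall, loose bystander on the counter.
- shaker: steel can, 60 across, 120 tall, loose bystander on the counter.
- pen: pen, 140 long, 10 thick, loose bystander on the counter.
- paper_cups: stack of brown paper cups, 79 across, 121 tall, loose bystander on the counter.
There are look-alikes about, which are no part of the job. Leave any blue look-alike of the cup alone.

How it is judged:
On the way, in this order (a step that is already met when the one before it is completed fails the run):
1. the cover is slid well open (50 mm or more) (value of joint cover above 0.05 m), for 0.1 s.
2. the sunken key is held fully down (within 1 mm of its stop) for 0.8 s (value of joint key above 0.004 m), for 0.8 s.
3. the cover is pushed shut (within 5 mm) (value of joint cover below 0.005 m and value of joint key below 0.001 m), for 0.2 s.
At the end, for the whole second after the job is handed in: the cover of the cup's scale is shut to within 5 mm and at rest, its key is up, the cup and the jug stand upright within 12 mm of where they were, and the other scale's key is up (all of step 3 and velocity of joint cover between -0.005 and 0.005 m/s and distance of each of cup, jug from where it was at the start of the episode below 0.012 m and angle between cup's own z axis and vertical below 0.1 rad and linear speed of cup below 0.02 m/s and value of joint other_key below 0.001 m); the robot touches nothing.
It fails at once if the cup or the jug is lifted, shoved more than 12 mm or tipped (distance of any of cup, jug from where it was at the start of the episode above 0.012 m or angle between any of cup, jug's own z axis and vertical above 0.3 rad).
It fails at once if the other scale's key is pressed (more than 2 mm) (value of joint other_key above 0.002 m).
It fails at once if the other scale's cover is shifted (more than 5 mm) (distance of other_cover_ridge from where it was at the start of the episode above 0.005 m).
It fails at once if a bystander is lifted or shoved more than 25 mm (distance of any of jar, spoon, tamper, shaker, pen, paper_cups from where it was at the start of the episode above 0.025 m).
It also fails if it takes over 61 s, if anything falls off the work surface, if the arm or the gripper's body presses on something with over 40 N, if the wrist force passes 120 N, or if a joint passes its speed limit or range.

### The arm

A 7-joint arm with a two-finger parallel gripper is mounted at the origin on the work surface. World frame = base frame: x ahead of the robot, y to its left, z up, the work surface at z = 0. Lengths are in m, angles in rad, forces in N, time in s.
With the tool pointing down it reaches from about 0.425 to 0.925 m from the base axis. Payload 6.8 kg.
Tool frame: the origin (TCP) lies midway between the tips of the shut fingers; the grasp point (between the pads) lies 19 mm behind it; z points along the fingers, y is the direction in which the jaws open and shut (so a half turn about z gives the same grasp; the last joint's range is limited). The gripper opens to 85 mm and grips with 20 to 120 N. Pads are 22 mm wide; open, the fingers measure 114 mm over their backs; the gripper's body (76 mm by 85 mm) begins 54 mm behind the grasp point. The pads swing forward as they close: fully open they stand 13 mm farther back than shut.
Start: joints at [-1.337, 0.477, 0.022, 1.555, -0.011, 1.109, -0.083], TCP at [0.226, 0.636, 0.231] pointing down, gripper open.
Joint ranges: [-2.96, 2.96], [-0.34, 2.1], [-1.41, 1.46], [0.24, 2.44], [-1.37, 4.51], [0.17, 1.92], [-2.96, 2.96]. Speed limits (rad/s): [2.39, 2.39, 3.14, 3.14, 3.14, 3.14, 3.14].

### API

Orientations are given as a rotation vector (axis times angle).
In Python, from bench import r gives the robot as it stands. The module is installed in compiled form; this text tells all that it offers.
- The arm moves only by the tool apply_moves, never from a script. Its argument "plan" is a list that holds one entry, the list of rows, each a list of 7 numbers: the turn, a rotation vector about the tool's x, y, z scaled (see below), then the shift along the tool's x, y, z scaled (see below), then the closure, from -1 (fully open) to 1 (shut). In form: [[[wx, wy, wz, tx, ty, tz, grip], ...]]. A call has 1 to 12 rows; each row is the pose to reach, as a shift and turn from the pose commanded when the call began, along the tool's axes at that moment, turning the shorter way round; what a row does not reach only later rows make up. The controller multiplies each number of a shift by 0.4 m and each number of a turn by 180 degrees. A row lasts 1/12 s, in which the tool goes at most 41.7 mm and 7.16 degrees, less where a joint would pass 70% of its speed; a pose out of reach is approached as far as the arm can. A call with a number of a shift or a turn outside -1 to 1 is refused whole. A call with a gripper value outside its range is refused whole. The fingers move at their own pace and stop on an object; "force" is the grip in N (left out, the last holds). Time passes only in rows, so rows that repeat a pose let the fingers close. It gives the time, the measured TCP pose, the force and the opening at its end, in the units of the state.
- r.get_obs(): the state, without advancing time (a new reading comes with each control period).
- r.grab_frame(name): name is "scene" or "top" or "wrist"; returns a dict with "pixels" (480x640x3 uint8, blue, green, red), "fx", "fy", "cx", "cy" (pixels), "k1" (the pictures are not rectified: a ray, as slopes to the right and down, at radius r is drawn at 1 + k1 r^2 times it, then the intrinsics apply), "pose" (4x4, takes a point from camera to world coordinates). Camera axes: x right, y up, looking along -z (the intrinsics and any distortion apply to the point x, -y, -z); pixel columns grow to the right and rows downward; lengths in m; the calibration is good to about 2 mm. A picture is of the moment at which its call begins. There is no depth.
- r.hand_in(): hands the job in, once; it reports no verdict.
The state is a dict: "clock": time; "joints": joint angles; "qvel": joint speeds; "tau": joint torques, N m; "tcp_pos": TCP position; "orientation": TCP orientation; "contact_force": force on the tool from outside, world axes, zero at the start; "moment": the same for the moment, N m; "grip_width": finger opening in m.
Only numpy, scipy, OpenCV 4.12 (cv2) and the standard library are available. Lean on these libraries where they do the work, as an engineer would, in place of code of your own. Each camera call takes 0.05 s, during which the arm holds its last target. There are 200 camera calls.

## Working session

There is one attempt and no reset: what is moved stays moved. The work goes in short steps, Python scripts to look and compute and a tool call to move; the robot and the scene stay as the last step left them, time stands still between calls to the robot, and variables do not carry over. Pictures are saved under pics/ and viewed, on a budget of 10 in all, crops included, one or two more only if the job needs it, and the job is handed in when it is done.

Besides the shell and the picture viewer there is one more tool, called after "Request:" as name(argument=value, ...) on one line, values as JSON. apply_moves: Moves the arm, as the interface text tells. Its arguments: {"type":"object","properties":{"plan":{"type":"array","items":{"type":"array","items":{"type":"array","items":{"type":"number","minimum":-1,"maximum":1}}}},"force":{"type":"number"}},"required":["plan"]}

```bash
mkdir -p pics
cat > h.py <<'E'
import numpy as np, cv2
from bench import r
def grab(n,name):
    f=r.grab_frame(n); cv2.imwrite(f'pics/{name}.png',f['pixels'])
    np.savez(f'pics/{name}.npz',**{k:np.array(v) for k,v in f.items()}); return f
def load(name): return dict(np.load(f'pics/{name}.npz'))
def ray(f,u,v):
    x=(u-f['cx'])/f['fx']; y=(v-f['cy'])/f['fy']; d=np.array([x,y])
    rd=np.hypot(x,y); s=rd
    for _ in range(30): s=rd/(1+f['k1']*s*s)
    d=d*(s/rd if rd>0 else 1)
    P=f['pose']; return P[:3,3],P[:3,:3]@np.array([d[0],-d[1],-1.])
def onz(f,u,v,z):
    o,d=ray(f,u,v); return o+d*(z-o[2])/d[2]
def proj(f,p):
    P=f['pose']; c=P[:3,:3].T@(np.array(p)-P[:3,3]); x,y=c[0]/-c[2],-c[1]/-c[2]
    k=1+f['k1']*(x*x+y*y); return np.array([f['fx']*x*k+f['cx'],f['fy']*y*k+f['cy']])
E
python3 - <<'E'
from h import *
for n in('top','scene'): f=grab(n,n+'0'); print(n,f['pose'].round(3).tolist(),f['fx'],f['k1'])
print(r.get_obs())
E
```

```text
top [[0.03, 0.993, -0.111, 0.463], [-1.0, 0.03, -0.003, 0.006], [0.0, 0.111, 0.994, 1.193], [0.0, 0.0, 0.0, 1.0]] 492.10605321785596 -0.1040242801839218
scene [[0.874, -0.318, 0.368, 1.033], [0.486, 0.555, -0.675, -0.794], [0.01, 0.769, 0.64, 0.85], [0.0, 0.0, 0.0, 1.0]] 471.75621996588524 -0.10045297956756802
{'clock': 0.1, 'joints': array([-1.33712346,  0.47771826,  0.02236111,  1.55631906, -0.01146392,
        1.10930596, -0.08311647]), 'qvel': array([-0.0002822 , -0.00153071,  0.00294153, -0.00296424, -0.00069752,
        0.00164561,  0.00051084]), 'tau': array([ 4.67328297e-03, -5.97758639e+01,  1.61405280e+00, -2.81952882e+01,
        1.28624775e-02,  5.06730968e-03,  5.18617162e-05]), 'tcp_pos': array([0.22608787, 0.63546082, 0.23043691]), 'orientation': array([-5.34220562e-01, -3.09571650e+00,  2.54144086e-03]), 'contact_force': array([ 0.05422743, -0.46245765, -0.09474161]), 'moment': array([0.00911347, 0.02057391, 0.03532435]), 'grip_width': 0.08547171351250582}
```

View pics/top0.png

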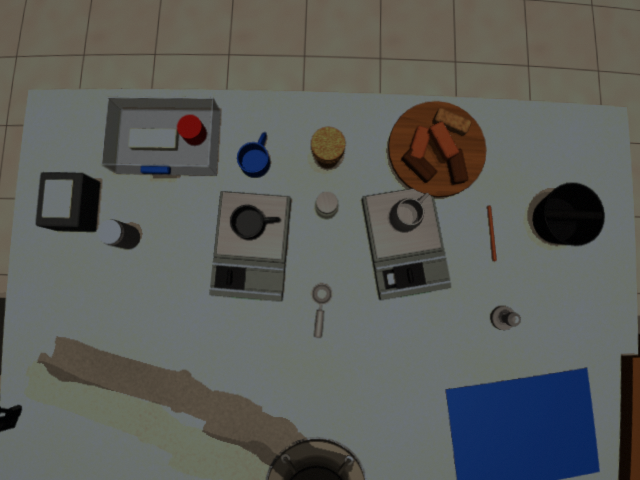

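View pics/scene0.png

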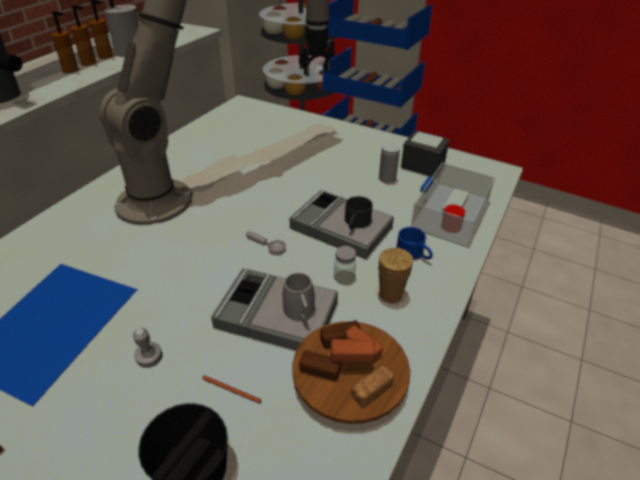

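The top view shows two scales. The left one, around (250,245), has a dark grey cup at (247,222), and its deck and black cover are near (232,278). The right one, around (408,243), has a steel jug at (408,212). The blue cup at (253,158) is the look-alike and stands on no scale. That makes the left scale the target, and I'll confirm it in an enlarged crop.

Run:
```python
from h import *
f=load('top0'); p=f['pixels']
c=p[185:305,200:300]; c=np.clip(255*(c/255.)**.6,0,255).astype('uint8')
cv2.imwrite('pics/c1.png',cv2.resize(c,None,fx=5,fy=5,interpolation=cv2.INTER_CUBIC))
g=p.astype(int)
# scale outline: counter is greenish bright; minAreaRect of deck front edges
for u,v,z in((216,259,.04),(286,262,.04),(210,296,.04),(283,300,.04),(222,192,.046),(291,196,.046)): print(u,v,onz(f,u,v,z).round(4))
```

```text
216 259 [0.5346 0.2507 0.04  ]
286 262 [0.5327 0.0851 0.04  ]
210 296 [0.4474 0.2606 0.04  ]
283 300 [0.4438 0.0889 0.04  ]
222 192 [0.6944 0.2436 0.046 ]
291 196 [0.6892 0.0787 0.046 ]
```

View pics/c1.png

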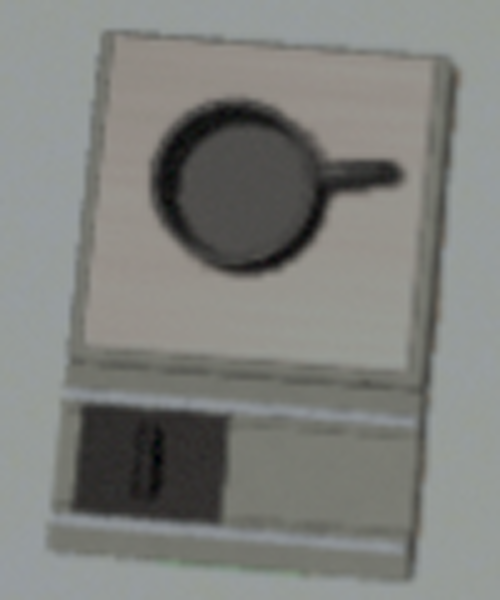

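The crop confirms it: this scale carries the dark grey cup with one handle, and the cover is black with its ridge at crop (150,460), about 1–2 cm open. Next I compute the scale frame.

```bash
cat >> h.py <<'E'
from scipy.spatial.transform import Rotation as R
def rel(pos,yaw_y):
    """move numbers from present pose to TCP pos, tool down, tool y along world angle yaw_y"""
    o=r.get_obs(); A=R.from_rotvec(o['orientation'])
    y=np.array([np.cos(yaw_y),np.sin(yaw_y),0]); z=np.array([0,0,-1.]); x=np.cross(y,z)
    B=R.from_matrix(np.c_[x,y,z])
    w=(A.inv()*B).as_rotvec()
    return np.degrees(w).round(2),(w/np.pi).round(4),(A.inv().apply(np.array(pos)-o['tcp_pos'])/.4).round(4)
E
python3 - <<'E'
from h import *
f=load('top0'); C=lambda u,v,z: onz(f,200+(u+.5)/5-.5,185+(v+.5)/5-.5,z)[:2]
FL,FR=C(48,550,.04),C(412,580,.04); BL,BR=C(103,32,.046),C(452,60,.046)
print(FL,FR,BL,BR,[np.linalg.norm(a-b).round(4) for a,b in((FL,FR),(BL,BR),(FL,BL),(FR,BR))])
cen=(FL+FR+BL+BR)/4; ax=(BL+BR-FL-FR); yw=np.arctan2(ax[1],ax[0]); 
ay=FL-FR+BL-BR; yw2=np.arctan2(-ay[0],ay[1]); yaw=(yw+yw2)/2; print(cen,np.degrees([yw,yw2]))
c,s=np.cos(yaw),np.sin(yaw); M=np.array([[c,-s],[s,c]])
well=cen+M@[-.08,.04]; 
q=[C(*a,.0445) for a in((80,405),(228,417),(222,524),(74,512))]; cov=np.mean(q,0)
print('well',well,'cover local',M.T@(cov-cen),'ridge top loc',M.T@(C(150,460,.061)-cen))
cl=M.T@(cov-cen)
print('yaw',yaw,'pre', cen+M@[-.08,cl[1]+.005+.0145+.012])
E
```

```text
[0.45056775 0.26262923] [0.44233497 0.0911894 ] [0.69667111 0.2481061 ] [0.68766193 0.08099447] [np.float64(0.1716), np.float64(0.1674), np.float64(0.2465), np.float64(0.2455)]
[0.56930894 0.1707298 ] [-2.87944872 -2.91547695]
well [0.49143316 0.21472256] cover local [-0.07935258  0.04041445] ridge top loc [-0.07763416  0.03797681]
yaw -0.050570266464113334 pre [0.4930464  0.24659621]
```

Run:
```python
from h import *
print(rel([.493,.247,.14],-.0506+np.pi/2))
```

```text
(array([ -0.09,  -0.  , -16.68]), array([-0.0005, -0.    , -0.0927]), array([-0.9541, -0.691 ,  0.2274]))
```

Request:
apply_moves(plan=[[[0,0,-0.0927,-0.954,-0.691,0.227,1],[0,0,-0.0927,-0.954,-0.691,0.227,1],[0,0,-0.0927,-0.954,-0.691,0.227,1],[0,0,-0.0927,-0.954,-0.691,0.227,1],[0,0,-0.0927,-0.954,-0.691,0.227,1],[0,0,-0.0927,-0.954,-0.691,0.227,1],[0,0,-0.0927,-0.954,-0.691,0.227,1],[0,0,-0.0927,-0.954,-0.691,0.227,1],[0,0,-0.0927,-0.954,-0.691,0.227,1],[0,0,-0.0927,-0.954,-0.691,0.227,1],[0,0,-0.0927,-0.954,-0.691,0.227,1],[0,0,-0.0927,-0.954,-0.691,0.227,1]]])

```text
clock: 1.1
tcp_pos: [0.4952, 0.2418, 0.1395]
orientation: [-0.088, -3.14, 0.005]
contact_force: [0.1, 0.1, 1.1]
grip_width: -0.0001
```

Run:
```python
from h import *
f=grab('wrist','w1'); o=r.get_obs(); print(o['tcp_pos'],o['clock'],o['grip_width'],o['contact_force'],f['pose'].round(3).tolist())
print(rel([.493,.247,.14],-.0506+np.pi/2))
```

```text
[0.496754   0.23882714 0.13906   ] 1.15 -0.00010697074377955594 [ 1.46192891 -3.55812529 -0.64388173] [[0.057, -0.96, -0.275, 0.426], [0.998, 0.054, 0.018, 0.247], [-0.003, -0.275, 0.961, 0.282], [0.0, 0.0, 0.0, 1.0]]
(array([-0.27,  0.02, -0.55]), array([-0.0015,  0.0001, -0.0031]), array([ 0.0106,  0.0198, -0.0024]))
```

View pics/w1.png

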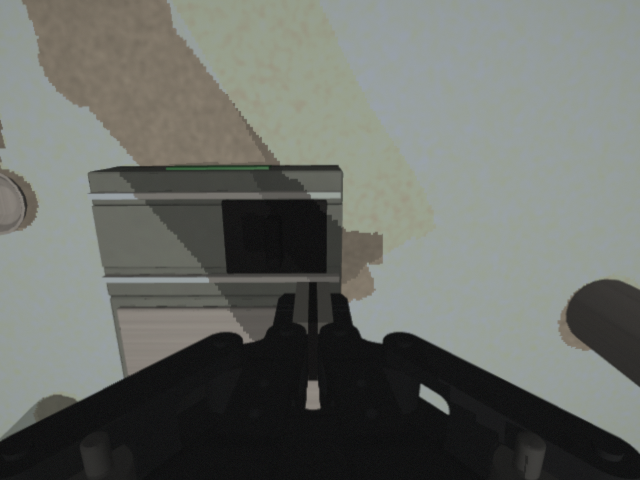

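The wrist view shows the cover as the dark plate, corners (222,200), (326,198), (327,273) and (226,273), with the rails above and below it. The deck's left edge is at column 342, and the closed fingers are at (312,285).

Run:
```python
from h import *
f=load('w1'); q=[onz(f,*a,.0445)[:2] for a in((222.5,200),(326,198.5),(327,273),(226,273))]
print(np.array(q).round(4),np.mean(q,0))
print('deck L',onz(f,342,168,.04),onz(f,341,270,.04),'frontR',onz(f,90,172,.04))
p=f['pixels'][190:285,215:345]
cv2.imwrite('pics/c2.png',cv2.resize(np.clip(255*(p/255.)**.4,0,255).astype('uint8'),None,fx=6,fy=6,interpolation=cv2.INTER_CUBIC))
o=r.get_obs();print(o['tcp_pos'],o['qvel'])
```

```text
[[0.4657 0.1844]
 [0.4685 0.2526]
 [0.521  0.2509]
 [0.5171 0.1804]] [0.49310667 0.21707824]
deck L [0.44975325 0.26412984 0.04      ] [0.52111846 0.26096765 0.04      ] frontR [0.44280453 0.0977907  0.04      ]
[0.496754   0.23882714 0.13906   ] [-0.05129174 -0.01327636 -0.03079463  0.00185123  0.00327792  0.0238189
 -0.10978659]
```

View pics/c2.png

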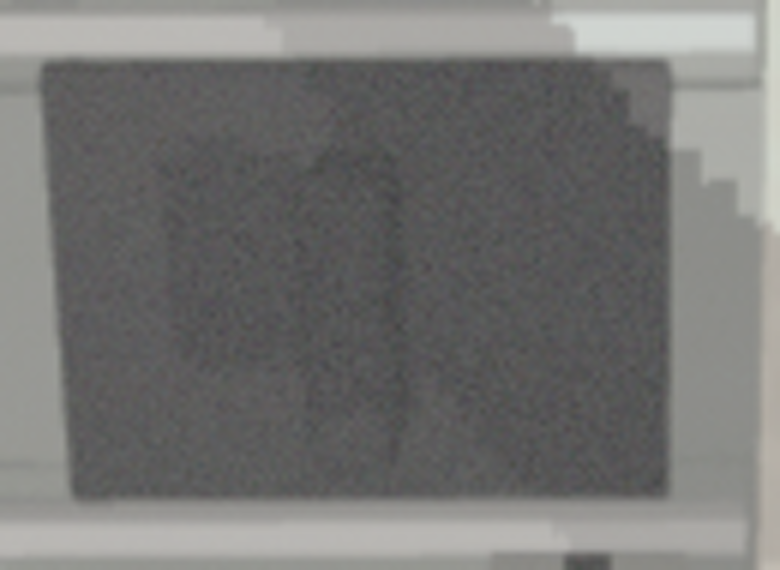

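Request:
apply_moves(plan=[[[0,0,0,0,0,0,1],[0,0,0,0,0,0,1],[0,0,0,0,0,0,1],[0,0,0,0,0,0,1],[0,0,0,0,0,0,1]]])

```text
clock: 1.57
tcp_pos: [0.4924, 0.2491, 0.1407]
orientation: [0.075, 3.141, 0.001]
contact_force: [-0.2, -0.9, -0.2]
grip_width: -0.0002
```

Run:
```python
from h import *
o=r.get_obs(); print(o['tcp_pos'],o['contact_force'],o['qvel'].round(3))
print(rel([.494,.2490,.050],-.0506+np.pi/2))
```

```text
[0.49244249 0.24914102 0.14068639] [-0.21130533 -0.88964183 -0.18584823] [ 0.003  0.     0.005  0.001 -0.     0.     0.001]
(array([0.04, 0.  , 0.15]), array([0.0002, 0.    , 0.0008]), array([-0.0039, -0.0003,  0.2267]))
```

Request:
apply_moves(plan=[[[0,0,0,-0.003,0,0.1,1],[0,0,0,-0.003,0,0.18,1],[0,0,0,-0.003,0,0.21,1],[0,0,0,-0.003,0,0.227,1],[0,0,0,-0.003,0,0.227,1],[0,0,0,-0.003,0,0.227,1],[0,0,0,-0.003,0,0.227,1]]])

```text
clock: 2.15
tcp_pos: [0.4954, 0.2483, 0.0513]
orientation: [0.079, 3.138, 0.002]
contact_force: [0.3, 0.3, -0.1]
grip_width: 0.0003
```

Run:
```python
from h import *
o=r.get_obs(); print(o['tcp_pos'],o['contact_force'],o['qvel'].round(3))
f=grab('wrist','w2'); print(rel([.494,.249,.050],-.0506+np.pi/2))
c=f['pixels'][150:400,150:450]
cv2.imwrite('pics/c3.png',cv2.resize(np.clip(255*(c/255.)**.45,0,255).astype('uint8'),None,fx=2.4,fy=2.4))
```

```text
[0.49543809 0.24830817 0.05126212] [ 0.26478246  0.25253088 -0.0874517 ] [ 0.    -0.005  0.001  0.001 -0.002 -0.002  0.002]
(array([ 0.1 ,  0.13, -0.  ]), array([ 0.0005,  0.0007, -0.    ]), array([0.0037, 0.0017, 0.0032]))
```

View pics/c3.png

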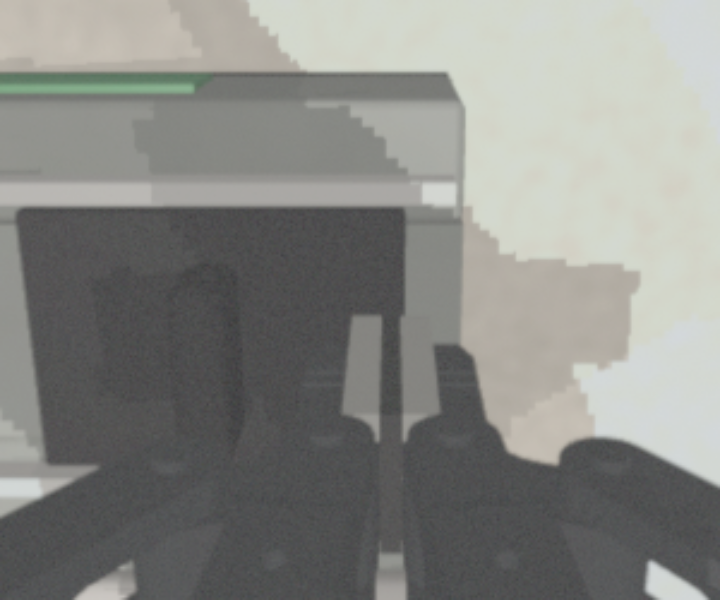

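The crop shows the fingertips at about (390,330), on the +y side of the ridge (ridge edge about column 240), with a clear gap. Next I push towards -y.

Request:
apply_moves(plan=[[[0,0,0,0.002,-0.02,0.002,1],[0,0,0,0.002,-0.04,0.002,1],[0,0,0,0.002,-0.06,0.002,1],[0,0,0,0.002,-0.08,0.002,1],[0,0,0,0.002,-0.1,0.002,1],[0,0,0,0.002,-0.12,0.002,1],[0,0,0,0.002,-0.14,0.002,1],[0,0,0,0.002,-0.16,0.002,1],[0,0,0,0.002,-0.17,0.002,1],[0,0,0,0.002,-0.17,0.002,1],[0,0,0,0.002,-0.17,0.002,1]]])

```text
clock: 3.12
tcp_pos: [0.4897, 0.179, 0.0487]
orientation: [-0.081, -3.14, 0.001]
contact_force: [-0.1, -0.0, 0.3]
grip_width: -0.0002
```

Run:
```python
from h import *
o=r.get_obs(); print(o['tcp_pos'],o['contact_force'],o['qvel'].round(3))
f=grab('wrist','w3'); g=f['pixels'].mean(2)
print([ (v,g[v,150:420:6].astype(int).tolist()) for v in (225,240)])
```

```text
[0.48969572 0.17897097 0.04866167] [-0.09072375 -0.00516497  0.31291605] [-0.01   0.004 -0.007 -0.005 -0.001  0.001 -0.003]
[(225, [81, 80, 79, 79, 81, 81, 81, 81, 81, 83, 82, 82, 82, 69, 68, 69, 67, 67, 67, 68, 68, 67, 67, 67, 67, 69, 69, 69, 69, 68, 67, 78, 107, 108, 107, 108, 108, 108, 107, 105, 106, 108, 108, 108, 109]), (240, [138, 138, 139, 139, 139, 139, 139, 140, 139, 139, 139, 139, 139, 136, 113, 113, 114, 113, 113, 113, 113, 113, 113, 113, 112, 112, 113, 113, 112, 112, 112, 111, 123, 183, 185, 184, 185, 184, 185, 184, 184, 185, 184, 184, 184])]
```

Run:
```python
from h import *
f=load('w3');c=f['pixels'][150:400,100:450]
cv2.imwrite('pics/c4.png',cv2.resize(np.clip(255*(c/255.)**.45,0,255).astype('uint8'),None,fx=2.2,fy=2.2))
```

```text
(no output)
```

View pics/c4.png

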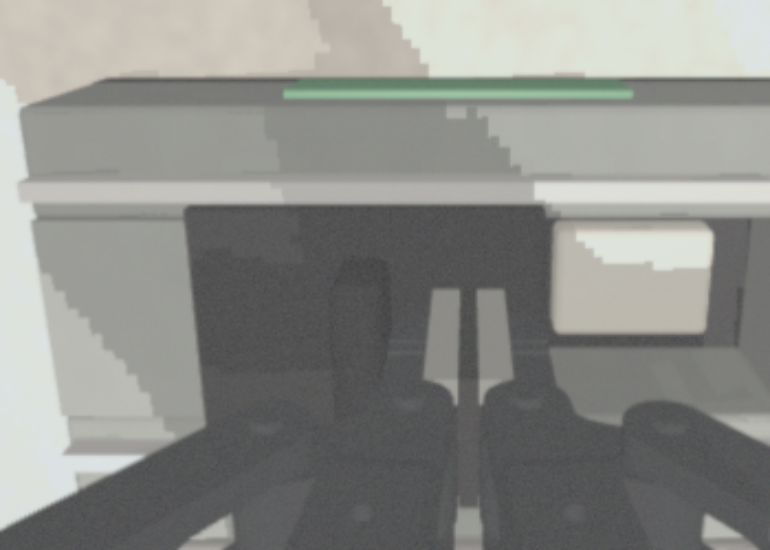

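The cover has slid: its edges are at crop columns 186 and 548, the white key shows at (632,278), and the fingers are against the ridge. I'll work out how far is left.

Run:
```python
from h import *
f=load('w3');C=lambda u,v,z: onz(f,100+u/2.2,150+v/2.2,z).round(4)
print('cover',C(186,207,.0445),C(546,207,.0445),'deckR',C(24,106,.04),'key',[C(*a,.02) for a in((554,222),(712,222),(706,333),(554,333))])
o=r.get_obs();print(rel([.4905,.151,.049],-.0506+np.pi/2))
```

```text
cover [0.4629 0.1269 0.0445] [0.4665 0.1959 0.0445] deckR [0.4425 0.0971 0.04  ] key [array([0.4778, 0.1997, 0.02  ]), array([0.4796, 0.2352, 0.02  ]), array([0.507 , 0.2347, 0.02  ]), array([0.5051, 0.1991, 0.02  ])]
(array([-0.03, -0.05, -0.01]), array([-0.0002, -0.0003, -0.0001]), array([-0.0057, -0.0708, -0.0009]))
```

Request:
apply_moves(plan=[[[0,0,0,0,-0.012,0,1],[0,0,0,0,-0.024,0,1],[0,0,0,0,-0.033,0,1],[0,0,0,0,-0.033,0,1],[0,0,0,0,-0.033,0,1],[0,0,0,0,0,-0.05,1],[0,0,0,0,0,-0.12,1],[0,0,0,0,0,-0.12,1],[0,0,0,0,0,-0.12,1]]])

```text
clock: 3.92
tcp_pos: [0.4913, 0.1802, 0.0983]
orientation: [0.079, 3.138, 0.002]
contact_force: [1.2, -0.1, -0.0]
grip_width: 0.0002
```

Run:
```python
from h import *
o=r.get_obs(); print(o['tcp_pos'],o['contact_force'],o['qvel'].round(3))
f=grab('wrist','w4'); print(rel([.4925,.2165,.06],-.0506+np.pi/2))
c=f['pixels'][120:420,100:460]
cv2.imwrite('pics/c5.png',cv2.resize(np.clip(255*(c/255.)**.45,0,255).astype('uint8'),None,fx=2,fy=2))
```

```text
[0.49125767 0.18021097 0.09827203] [ 1.20062192 -0.13003584 -0.01364399] [ 0.004  0.031 -0.003  0.032 -0.001 -0.009  0.001]
(array([ 0.02,  0.05, -0.  ]), array([ 0.0001,  0.0003, -0.    ]), array([-0.0007,  0.0922,  0.093 ]))
```

View pics/c5.png

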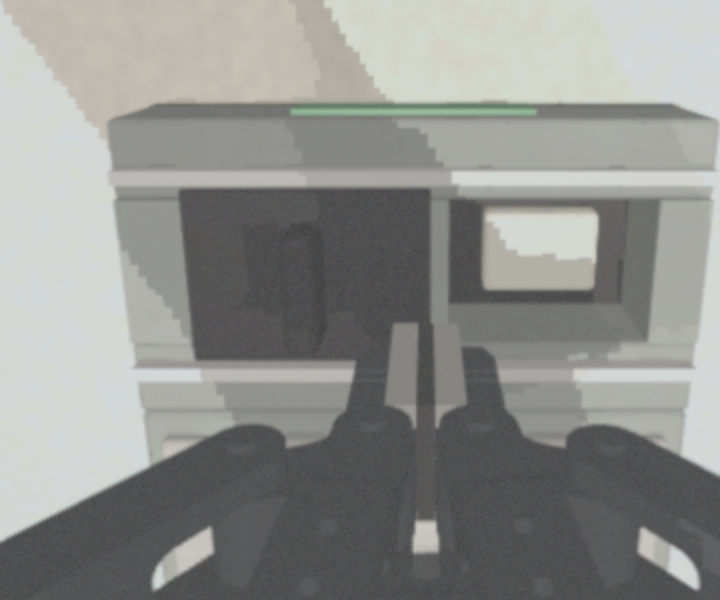

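The well is fully exposed. The key is at crop (484–597, 208–289) and the cover at (180–430, 190–360), near its stop. I'll compute the key position and the descent.

Run:
```python
from h import *
f=load('w4');C=lambda u,v,z: onz(f,100+u/2,120+v/2,z)
k=np.mean([C(*a,.02) for a in((484,208),(597,208),(595,290),(484,290))],0); print('key',k,'well y edges',C(449,200,.04),C(659,200,.04))
print('cover',C(180,190,.0445),C(430,190,.0445))
print(rel([k[0],k[1],.06],-.0506+np.pi/2),rel([k[0],k[1],.012],-.0506+np.pi/2))
```

```text
key [0.49283689 0.21748418 0.02      ] well y edges [0.4702973 0.1888426 0.04     ] [0.47333198 0.24826919 0.04      ]
cover [0.46256343 0.11482555 0.0445    ] [0.46610372 0.18362909 0.0445    ]
(array([ 0.02,  0.05, -0.  ]), array([ 0.0001,  0.0003, -0.    ]), array([-0.0014,  0.0947,  0.093 ])) (array([ 0.02,  0.05, -0.  ]), array([ 0.0001,  0.0003, -0.    ]), array([-0.0013,  0.0947,  0.213 ]))
```

Request:
apply_moves(plan=[[[0,0,0,-0.001,0.05,0,1],[0,0,0,-0.001,0.094,0,1],[0,0,0,-0.001,0.094,0,1],[0,0,0,-0.001,0.094,0.05,1],[0,0,0,-0.001,0.094,0.09,1],[0,0,0,-0.001,0.094,0.093,1],[0,0,0,-0.001,0.094,0.093,1],[0,0,0,-0.001,0.094,0.093,1]]])

```text
clock: 4.63
tcp_pos: [0.4924, 0.2167, 0.0597]
orientation: [-0.08, -3.14, 0.001]
contact_force: [0.5, 0.1, 1.0]
grip_width: -0.0003
```

Run:
```python
from h import *
o=r.get_obs(); print(o['tcp_pos'],o['contact_force'],o['clock'])
print(rel([.4925,.2172,.022],-.0506+np.pi/2))
```

```text
[0.49238141 0.21670042 0.05969077] [0.52662326 0.11389264 1.03656928] 4.6333
(array([-0.03, -0.03, -0.03]), array([-0.0002, -0.0002, -0.0002]), array([-0.0003,  0.0013,  0.0942]))
```

Request:
apply_moves(plan=[[[0,0,0,0,0,0.04,1],[0,0,0,0,0,0.08,1],[0,0,0,0,0,0.095,1],[0,0,0,0,0,0.105,1],[0,0,0,0,0,0.112,1],[0,0,0,0,0,0.116,1],[0,0,0,0,0,0.116,1],[0,0,0,0,0,0.116,1],[0,0,0,0,0,0.116,1]]])

```text
clock: 5.38
tcp_pos: [0.4922, 0.2169, 0.015]
orientation: [-0.08, -3.14, 0.0]
contact_force: [-5.5, -2.9, 15.1]
grip_width: -0.0002
```

The tip is at z 0.015 with 15 N on it, above the key's 6 N, so the key is on its stop. Next I hold it.

Request:
apply_moves(plan=[[[0,0,0,0,0,0.002,1],[0,0,0,0,0,0.002,1],[0,0,0,0,0,0.002,1],[0,0,0,0,0,0.002,1],[0,0,0,0,0,0.002,1],[0,0,0,0,0,0.002,1],[0,0,0,0,0,0.002,1],[0,0,0,0,0,0.002,1],[0,0,0,0,0,0.002,1],[0,0,0,0,0,0.002,1],[0,0,0,0,0,0.002,1],[0,0,0,0,0,0.002,1]]])

```text
clock: 6.38
tcp_pos: [0.4922, 0.2169, 0.0149]
orientation: [-0.08, -3.14, 0.0]
contact_force: [-8.3, -4.3, 22.7]
grip_width: -0.0
```

Run:
```python
from h import *
o=r.get_obs(); print(o['tcp_pos'],o['contact_force'],o['clock'])
f=grab('wrist','w5')
```

```text
[0.49218459 0.21693245 0.01491643] [-8.2888389  -4.32979891 22.73668822] 6.3833
```

Request:
apply_moves(plan=[[[0,0,0,0,0,0,1],[0,0,0,0,0,0,1],[0,0,0,0,0,0,1],[0,0,0,0,0,0,1],[0,0,0,0,0,0,1],[0,0,0,0,0,0,1],[0,0,0,0,0,-0.08,1],[0,0,0,0,0,-0.16,1],[0,0,0,0,0,-0.23,1],[0,0,0,0,0,-0.23,1],[0,0,0,0,0,-0.23,1],[0,0,0,0,0,-0.23,1]]])

```text
clock: 7.43
tcp_pos: [0.4924, 0.2173, 0.1047]
orientation: [0.08, 3.14, 0.001]
contact_force: [0.1, -0.5, -0.7]
grip_width: -0.0
```

Run:
```python
from h import *
f=grab('wrist','w6'); g=cv2.cvtColor(f['pixels'],cv2.COLOR_BGR2HSV)
print(rel([.4872,.114,.1047],-.0506+np.pi/2),rel([.4872,.114,.05],-.0506+np.pi/2))
c=f['pixels'][120:420,100:460]
cv2.imwrite('pics/c6.png',cv2.resize(np.clip(255*(c/255.)**.45,0,255).astype('uint8'),None,fx=2,fy=2))
```

```text
(array([-0.02, -0.04,  0.01]), array([-0.0001, -0.0002,  0.    ]), array([-0.0012, -0.2578, -0.0016])) (array([-0.02, -0.04,  0.01]), array([-0.0001, -0.0002,  0.    ]), array([-0.0013, -0.2577,  0.1351]))
```

View pics/c6.png

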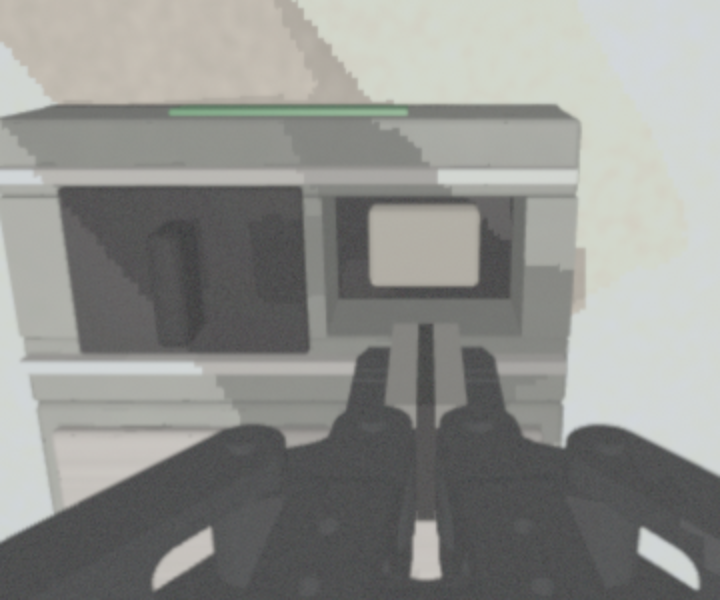

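The key has sprung up and the cover is still open, with its ridge at crop (175,285). Next I go to the ridge's -y side and descend.

Request:
apply_moves(plan=[[[0,0,0,-0.001,-0.09,0,1],[0,0,0,-0.001,-0.18,0,1],[0,0,0,-0.001,-0.258,0,1],[0,0,0,-0.001,-0.258,0,1],[0,0,0,-0.001,-0.258,0,1],[0,0,0,-0.001,-0.258,0.06,1],[0,0,0,-0.001,-0.258,0.11,1],[0,0,0,-0.001,-0.258,0.135,1],[0,0,0,-0.001,-0.258,0.135,1],[0,0,0,-0.001,-0.258,0.135,1],[0,0,0,-0.001,-0.258,0.135,1]]])

```text
clock: 8.4
tcp_pos: [0.488, 0.1148, 0.051]
orientation: [0.079, 3.14, 0.001]
contact_force: [-0.2, 0.1, -0.6]
grip_width: -0.0
```

Run:
```python
from h import *
o=r.get_obs(); print(o['tcp_pos'],o['contact_force'],o['clock'])
print(rel([.491,.195,.05],-.0506+np.pi/2))
```

```text
[0.48804656 0.11479668 0.05099836] [-0.22936865  0.05745156 -0.62534406] 8.4
(array([0.02, 0.04, 0.03]), array([0.0001, 0.0002, 0.0002]), array([0.0026, 0.2006, 0.0026]))
```

Request:
apply_moves(plan=[[[0,0,0,0.002,0.02,0.002,1],[0,0,0,0.002,0.04,0.002,1],[0,0,0,0.002,0.06,0.002,1],[0,0,0,0.002,0.08,0.002,1],[0,0,0,0.002,0.1,0.002,1],[0,0,0,0.002,0.12,0.002,1],[0,0,0,0.002,0.14,0.002,1],[0,0,0,0.002,0.16,0.002,1],[0,0,0,0.002,0.18,0.002,1],[0,0,0,0.002,0.195,0.002,1],[0,0,0,0.002,0.195,0.002,1],[0,0,0,0.002,0.195,0.002,1]]])

```text
clock: 9.4
tcp_pos: [0.4901, 0.1927, 0.0494]
orientation: [-0.078, -3.14, -0.0]
contact_force: [-0.0, 0.1, 0.4]
grip_width: 0.0002
```

Request:
apply_moves(plan=[[[0,0,0,0,0.004,0,1],[0,0,0,0,0.008,0,1],[0,0,0,0,0.012,0,1],[0,0,0,0,0.012,0,1],[0,0,0,0,0.012,0,1]]])

```text
clock: 9.82
tcp_pos: [0.4906, 0.1966, 0.0495]
orientation: [-0.08, -3.14, 0.001]
contact_force: [-0.6, -1.1, -0.4]
grip_width: 0.0004
```

Request:
apply_moves(plan=[[[0,0,0,0,0.004,0,1],[0,0,0,0,0.008,0,1],[0,0,0,0,0.008,0,1],[0,0,0,0,0.008,0,1]]])

```text
clock: 10.15
tcp_pos: [0.4907, 0.1988, 0.0495]
orientation: [-0.081, -3.139, 0.003]
contact_force: [-1.6, -5.5, 0.5]
grip_width: -0.0003
```

Request:
apply_moves(plan=[[[0,0,0,0,0.004,0,1],[0,0,0,0,0.008,0,1],[0,0,0,0,0.008,0,1],[0,0,0,0,0.008,0,1]]])

```text
clock: 10.48
tcp_pos: [0.4906, 0.1991, 0.0493]
orientation: [-0.084, -3.138, 0.008]
contact_force: [-1.3, -12.1, 4.5]
grip_width: -0.0001
```

The finger has stopped at y 0.199 and the force has risen to 12 N, so the cover is at its stop. I back off to -y, lift, and check.

Request:
apply_moves(plan=[[[0,0,0,0,-0.01,0,1],[0,0,0,0,-0.04,0,1],[0,0,0,0,-0.05,0,1],[0,0,0,0,-0.05,0,1],[0,0,0,0,-0.05,-0.08,1],[0,0,0,0,-0.05,-0.17,1],[0,0,0,0,-0.05,-0.25,1],[0,0,0,0,-0.05,-0.25,1],[0,0,0,0,-0.05,-0.25,1],[0,0,0,0,-0.05,-0.25,1]]])

```text
clock: 11.32
tcp_pos: [0.49, 0.1837, 0.1496]
orientation: [0.079, 3.14, 0.001]
contact_force: [-0.6, -0.5, -0.3]
grip_width: 0.0001
```

Run:
```python
from h import *
o=r.get_obs(); print(o['tcp_pos'],o['contact_force'],o['clock'])
f=grab('wrist','w7'); t=grab('top','top1'); grab('scene','scene1')
c=f['pixels'][120:420,100:460]
cv2.imwrite('pics/c7.png',cv2.resize(np.clip(255*(c/255.)**.45,0,255).astype('uint8'),None,fx=2,fy=2))
```

```text
[0.49004298 0.18373697 0.14956112] [-0.57319996 -0.53650821 -0.29578675] 11.3167
```

View pics/c7.png

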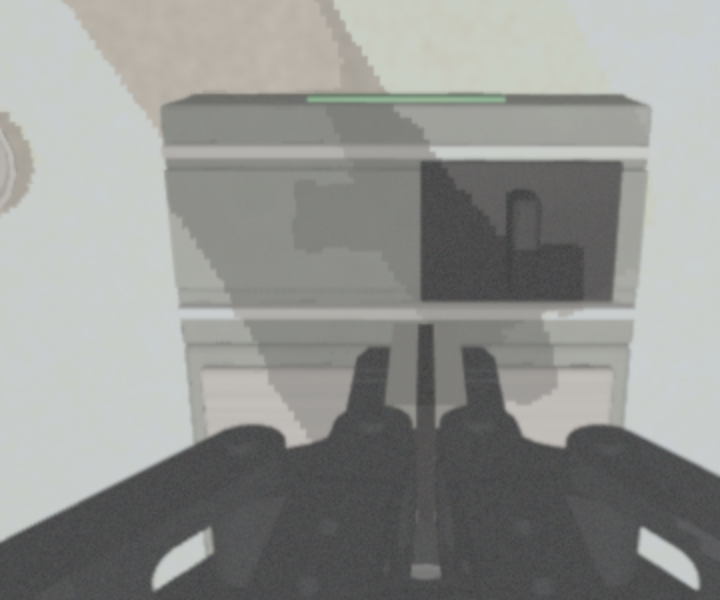

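The cover is over the well (421–622, 161–301) and its ridge stands free of the fingers. A numeric check follows, plus a comparison of the other objects with the first pictures.

Run:
```python
from h import *
f=load('w7');C=lambda u,v,z: onz(f,100+u/2,120+v/2,z).round(4)
print('cover',C(421,161,.0445),C(622,161,.0445),'deckL',C(649,105,.04), 'deckR',C(163,105,.04))
a,b=load('scene0')['pixels'],load('scene1')['pixels']
d=(cv2.absdiff(a,b).max(2)>40).astype('uint8'); d=cv2.morphologyEx(d,cv2.MORPH_OPEN,np.ones((2,2)))
n,_,s,_=cv2.connectedComponentsWithStats(d); print([x.tolist() for x in s[1:] if x[4]>12])
a,b=load('top0')['pixels'],load('top1')['pixels']
d=(cv2.absdiff(a,b).max(2)>25).astype('uint8')
n,_,s,_=cv2.connectedComponentsWithStats(d); print([x.tolist() for x in s[1:] if x[4]>12])
cv2.imwrite('pics/s1.png',b)
```

```text
cover [0.466  0.1844 0.0445] [0.4694 0.2534 0.0445] deckL [0.4513 0.2634 0.04  ] deckR [0.4429 0.0969 0.04  ]
[[161, 0, 26, 55, 580], [297, 0, 43, 91, 1742], [124, 6, 12, 6, 56], [260, 8, 32, 22, 385], [137, 30, 24, 8, 129], [112, 57, 14, 19, 193], [290, 56, 10, 13, 79], [110, 90, 8, 6, 32], [330, 97, 5, 9, 28], [126, 100, 13, 8, 40], [305, 108, 30, 69, 1460], [112, 111, 15, 18, 174], [137, 112, 11, 8, 51], [145, 121, 5, 6, 27], [149, 128, 3, 9, 23], [164, 137, 6, 14, 62], [335, 139, 7, 7, 31], [191, 143, 118, 62, 1996], [173, 207, 121, 27, 2098], [308, 207, 13, 9, 74], [328, 207, 17, 15, 149]]
[[30, 231, 310, 249, 32199], [25, 384, 12, 13, 52], [51, 385, 13, 14, 44], [71, 386, 12, 8, 53], [87, 390, 9, 9, 28], [68, 393, 22, 22, 121], [78, 395, 13, 13, 35], [115, 397, 11, 5, 13], [96, 399, 12, 12, 55], [102, 402, 14, 23, 85], [141, 403, 8, 5, 15], [0, 404, 23, 28, 454], [132, 406, 8, 10, 22], [96, 412, 5, 9, 18], [124, 412, 7, 8, 18], [86, 414, 7, 5, 16], [113, 414, 9, 11, 19], [150, 416, 4, 12, 18], [160, 416, 9, 13, 26], [169, 418, 6, 8, 17], [124, 422, 5, 8, 13], [167, 425, 10, 11, 33], [153, 426, 12, 9, 37], [174, 431, 9, 11, 30], [146, 434, 14, 11, 44], [310, 442, 45, 29, 275], [168, 444, 6, 6, 15], [277, 447, 20, 20, 196], [349, 472, 4, 8, 20]]
```

The cover edges are at y 0.184 and 0.253, with the left edge 10 mm from the deck edge, which means shut. The frames differ only where the arm and its shadow are, so I hand in.

```bash
python3 -c "
from bench import r
o=r.get_obs();print(o['clock'],o['tcp_pos'],abs(o['qvel']).max()); print(r.hand_in())"
```

```text
11.4667 [0.48942122 0.1831494  0.14844649] 0.003376621632550951
the job is handed in; nothing more can be done
None
```

I zeroed the cup's scale and handed the job in at 11.5 s; the hand-in reports no verdict. With the shut fingertips I slid the cover open by its ridge to about 70 mm, pressed the key, and pushed the cover shut again.

- **Key:** I held it for about 1.6 s or more. The tip stayed at z 0.015 while the force rose from 15 to 23 N, so the key was on its stop. It was seen sprung back up before I shut the cover.
- **Cover:** It met its end stop with 12 N. The final image puts its left edge 10 mm from the deck edge, which is shut to within about 1 mm, and the fingers were clear of it, with the tip at z 0.15.
- **Other things:** Before and after pictures differed only where the arm and its shadow were. I saw no change at the cup, the jug, the other scale or the bystanders, and no check failed or disagreed.

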